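# Clear the gold bar and draw out the strong-case tray

### The job

The big gold bar lies in the way of the grey strong-case's tray: first slide it along the desk, without picking it up, until all of it lies on the green mat. Then draw the red-fronted tray out of the case, past its click, until you feel the hidden end cushion begin to give by a few millimetres; stop there without forcing it (10 mm is too far) and leave the tray. Don't disturb the other things on the desk.

Things in the scene. Friction and masses are not known exactly. Their poses are not given: they have to be found in the camera images.
- case: Grey painted steel sleeve fixed to the black desk, 130 (x) x 116 (y) x 38 (z) mm, open only at its -x end, where the tray comes out; its mouth is at x = -65 mm. Low dark flanges bring it to 136 mm wide. Origin: centre of its underside; z up.
- tray: Loose open-topped tray sliding on the desk in the case, 170 (x) x 90 (y) x 28 (z) mm, 0.2 to 0.4 kg, grey, red front wall; four small gold bars are fixed on its floor. Origin: centre of its underside. Front wall at x = -85 to -79 mm, full width and height; other walls and floor 4 to 5 mm. Closed, its origin is at x = -40 mm in the case's frame, axes alike; it comes out along the case's -x.
- tray_well (a point): Centre of the closed tray's open well, on its 4 mm floor, 27 mm behind the inner face of the red front wall. The well is 54 mm long (x) up to the case's mouth, 82 mm wide and open above: a fingertip in it can hook the red wall.
- case_mouth (a point): Middle of the case's open end, at desk height. Two spring clicks inside hold the tray closed: 9 to 17 N at the start of the pull, over within 20 mm of travel; then it slides with 1 to 5 N. After 48 to 72 mm of travel (differs each time, cannot be seen) the tray's back wall meets the hidden end cushion.
- catch (a joint): The end cushion, a friction stop hidden under the case's roof. Value: how far the tray has pushed it along, in m; 0 at the start. It gives at about 7 N on top of the sliding drag, resists evenly, stays where it is pushed to, and has 13 mm in all. Wanted: about 2 to 8 mm (1 to 10 accepted).
- bar: Heavy gold bar, 110 (x) x 50 (y) x 10 (z) mm, 0.6 to 0.95 kg, loose, lying flat across the tray's way a few centimetres in front of the red wall. Origin: centre of its underside; x along its length. It is to stay flat on the desk (never its origin 15 mm up).
- mat: Thin green mat flush with the desk (nothing to bump over), 220 (x) x 180 (y) mm, on the left or on the right. Origin: its centre.
- mouse: Computer mouse, 100 x 56 x 32 mm, on the blue mouse pad on the other side from the green mat. Leave alone. Origin: centre of its underside.
- pencup: White pen cup, 80 mm across, 100 mm high, pens to 150 mm. Leave alone. Origin: centre of its underside.
- coins: Black dish of gold coins, 120 mm across, 20 mm high. Leave alone. Origin: centre of its underside.
- loupe: Black standing loupe, 52 mm across, 51 mm high. Leave alone. Origin: centre of its underside.
- ringbox: Red ring box, 60 x 60 x 45 mm. Leave alone. Origin: centre of its underside.
- calculator: Grey pocket calculator, 75 (x) x 140 (y) x 15 mm, on the robot's side of the bar. Leave alone. Origin: centre of its underside.
There are look-alikes about, which are no part of the job. What is meant by the bar is not blue, brown or purple, and is the larger of those in its own colour.

How it is judged:
On the way, in this order (a step that is already met when the one before it is completed fails the run):
1. the gold bar lies on the green mat, slid there while the tray is still closed (x of bar in the frame of mat between -0.088 and 0.088 m and y of bar in the frame of mat between -0.068 and 0.068 m and linear speed of bar below 0.01 m/s and x of tray in the frame of case above -0.06 m), for 0.2 s.
2. the tray is drawn out until the end cushion gives (value of joint catch between 0.001 and 0.01 m and x of tray in the frame of case below -0.08 m and linear speed of tray below 0.01 m/s and angle between tray's own z axis and vertical below 0.05 rad), for 0.2 s.
At the end, for the whole second after the job is handed in: The gold bar rests on the green mat (its centre within 88 mm of the mat's centre along the mat's x and 68 mm along its y). The tray is drawn out past 40 mm, level and at rest, and has moved the end cushion by 1 to 10 mm (all of step 2 and x of bar in the frame of mat between -0.088 and 0.088 m and y of bar in the frame of mat between -0.068 and 0.068 m and linear speed of bar below 0.01 m/s); the robot touches nothing.
It fails at once if the end cushion is forced 10 mm or more (value of joint catch above 0.01 m).
It fails at once if the gold bar is lifted off the desk (its underside's centre 15 mm up) (height (world z) of bar above 0.015 m).
It fails at once if another thing on the desk is moved by more than 15 mm (distance of any of mouse, pencup, coins, loupe, ringbox, calculator from where it was at the start of the episode above 0.015 m).
It also fails if it takes over 64 s, if anything falls off the work surface, if the arm or the gripper's body presses on something with over 40 N, if the wrist force passes 120 N, or if a joint passes its speed limit or range.

### The arm

A 7-joint arm with a two-finger parallel gripper is mounted at the origin on the work surface. World frame = base frame: x ahead of the robot, y to its left, z up, the work surface at z = 0. Lengths are in m, angles in rad, forces in N, time in s.
With the tool pointing down it reaches from about 0.425 to 0.925 m from the base axis. Payload 6.8 kg.
Tool frame: the origin (TCP) lies at the very end of the fingers, on their centre line; the grasp point (between the pads) lies bot.grip_depth behind it (bot.grip_depth is the distance from the TCP to the grasp point, in m); z points along the fingers, y is the line along which they close (so a half turn about z gives the same grasp; the last joint's range is limited). The gripper opens to 85 mm and grips with 20 to 120 N. Pads are 22 mm wide; open, the fingers measure 114 mm over their backs; the gripper's body (76 mm by 85 mm) begins 54 mm behind the grasp point. The pads swing forward as they close: fully open they stand 13 mm farther back than shut.
Start: joints at [-1.324, 0.477, 0.022, 1.555, -0.011, 1.109, -0.083], TCP at [0.234, 0.633, 0.207] pointing down, gripper open.
Joint ranges: [-2.96, 2.96], [-0.34, 2.1], [-1.41, 1.46], [0.24, 2.44], [-1.37, 4.51], [0.17, 1.92], [-2.96, 2.96]. Speed limits (rad/s): [2.39, 2.39, 3.14, 3.14, 3.14, 3.14, 3.14].

### API

Orientations are given as a unit quaternion [w, x, y, z].
In Python, from station import bot gives the robot as it stands.
- The arm moves only by the tool send_rows, never from a script. Its arguments are lists of equal length, an entry for each row: "slide": the shift along the tool's x, y, z in mm, a list of three; "roll": the turn about the tool's z in degrees; "claw": the opening, from 0 (shut) to 1 (fully open). A call has exactly 8 rows; each row is the pose to reach, as a shift and turn from the pose commanded when the call began, along the tool's axes at that moment; what a row does not reach only later rows make up. A row lasts 1/12 s, in which the tool goes at most 41.7 mm and 7.16 degrees, less where a joint would pass 70% of its speed; a pose out of reach is approached as far as the arm can. A call with a gripper value outside its range is refused whole. The fingers move at their own pace and stop on an object; "force" is the grip in N (left out, the last holds). Time passes only in rows, so rows that repeat a pose let the fingers close, or fill a call up. It gives the time, the measured TCP pose, the force, the opening and the grip force at its end, in the units of the state.
- bot.get_obs(): the state, without advancing time (a new reading comes with each control period).
- bot.read_camera(name): name is "scene" or "side" or "wrist"; returns the picture (420x560x3 uint8, red, green, blue); there is no depth.
- bot.camera_model(name): a dict with "camera_matrix" (3x3 intrinsics, pixels), "camera_from_world" (4x4, takes a point from world to camera coordinates). Camera axes: x right, y down, z forward; pixel columns grow to the right and rows downward; lengths in m; the calibration is good to about 2 mm. A picture is of the moment at which its call begins: read the wrist's pose just before it. camera_model takes no time and is no camera call; for the wrist camera it gives the pose at the moment of the call.
- bot.hand_in(): hands the job in; it is judged then, once.
The state is a dict: "t": time; "q": joint angles; "joint_vel": joint speeds; "joint_torque": joint torques, N m; "eef_pos": TCP position; "tool_rot": TCP orientation; "contact_force": force on the tool from outside, world axes, zero at the start; "torque": the same for the moment, N m; "gripper_width": opening from 0.0 (shut) to 1.0 (fully open); "grasp_force": force on a finger pad.
Only numpy, scipy, OpenCV 4.12 (cv2) and the standard library are available. Lean on these libraries where they do the work, as an engineer would, in place of code of your own. Each camera call takes 0.05 s, during which the arm holds its last target. There are 200 camera calls.

## Working session

There is one attempt and no reset: what is moved stays moved. The work goes in short steps, Python scripts to look and compute and a tool call to move; the robot and the scene stay as the last step left them, time stands still between calls to the robot, and variables do not carry over. Pictures are saved under pics/ and viewed, at most 10 in all, crops included, and the job is handed in when it is done.

Besides the shell and the picture viewer there is one more tool, called after "Emit:" as name(argument=value, ...) on one line, values as JSON. send_rows: Moves the arm, as the interface text tells. Its arguments: {"type":"object","properties":{"slide":{"type":"array","items":{"type":"array","items":{"type":"number"}}},"roll":{"type":"array","items":{"type":"number"}},"claw":{"type":"array","items":{"type":"number"}},"force":{"type":"number"}},"required":["slide","roll","claw"]}

```bash
mkdir -p pics; ls; python3 - <<'E'
from station import bot
import cv2,json
o=bot.get_obs();print(o['t'],o['eef_pos'],o['tool_rot'],o['contact_force'],o['gripper_width'],bot.grip_depth)
for n in('scene','side'):
    im=bot.read_camera(n);cv2.imwrite(f'pics/{n}0.png',im[:,:,::-1])
    m=bot.camera_model(n);print(n,m['camera_matrix'],m['camera_from_world'])
E
```

```text
pics
0.0 [0.23430839 0.63232661 0.20559695] [-8.56400302e-05  1.76469083e-01  9.84305717e-01 -9.54404865e-04] [-0.29081833 -0.76247336 -1.11288974] 0.9988281374900196 0.0187
scene [[403.3711912    0.         286.79927589]
 [  0.         403.3711912  211.87861066]
 [  0.           0.           1.        ]] [[ 0.74738032  0.66437312  0.00556898 -0.39374598]
 [ 0.37008858 -0.40933723 -0.83395292 -0.1818274 ]
 [-0.55177632  0.62534102 -0.55180749  1.38066317]
 [ 0.          0.          0.          1.        ]]
side [[530.64437223   0.         279.95090618]
 [  0.         530.64437223 206.58241944]
 [  0.           0.           1.        ]] [[ 0.82492211 -0.5648381  -0.02148106 -0.4413734 ]
 [-0.3818057  -0.5287827  -0.7580325   0.24096952]
 [ 0.41680682  0.63351936 -0.65186294  1.11536495]
 [ 0.          0.          0.          1.        ]]
```

View pics/scene0.png

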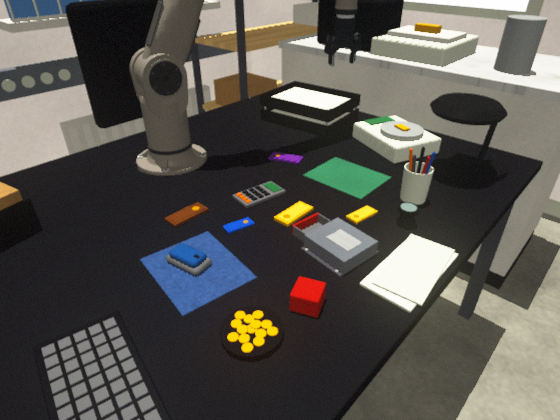

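View pics/side0.png

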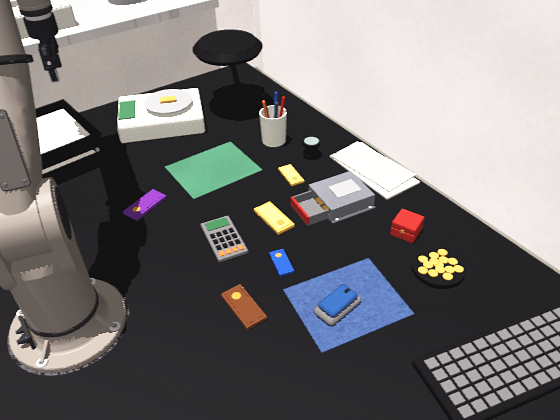

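The scene view shows two gold bars: one at (295,213), side (274,217), in front of the red wall, and a smaller one at (362,214), side (291,175). Blue (238,225), brown (187,214) and purple (286,157) bars are decoys. The larger gold bar in front of the tray fits; I'll confirm it in a crop and measure.

```bash
cat > h.py <<'E'
import numpy as np,cv2
from station import bot
def ray(n,p,m=None):
    m=m or bot.camera_model(n);T=m['camera_from_world'];R=T[:3,:3]
    return -R.T@T[:3,3],R.T@np.linalg.solve(m['camera_matrix'],[p[0],p[1],1])
def cast(n,p,z,m=None):
    c,d=ray(n,p,m);return c+d*(z-c[2])/d[2]
def tri(a,b):
    (c1,d1),(c2,d2)=a,b
    s=np.linalg.lstsq(np.c_[d1,-d2],c2-c1,rcond=None)[0]
    p,q=c1+s[0]*d1,c2+s[1]*d2;return (p+q)/2,np.linalg.norm(p-q)
HSV=dict(gold=((20,120,90),(35,255,255)),green=((65,80,50),(90,255,255)),red=((0,150,60),(6,255,255)))
def blobs(im,col,amin=60):
    h=cv2.cvtColor(im,cv2.COLOR_RGB2HSV);k=cv2.inRange(h,*HSV[col])
    cs=cv2.findContours(k,cv2.RETR_EXTERNAL,cv2.CHAIN_APPROX_NONE)[0]
    return [c for c in cs if cv2.contourArea(c)>amin]
def fit(c,n,z,m=None):
    P=np.array([cast(n,p,z,m)[:2] for p in c[:,0]+0.0])*1000
    (cx,cy),(w,h),a=cv2.minAreaRect(P.astype(np.float32))
    if w<h:w,h,a=h,w,a+90
    return np.round([cx,cy,w,h,(a+90)%180-90],1)
E
python3 - <<'E'
from h import *
ims={n:cv2.imread(f'pics/{n}0.png')[:,:,::-1].copy() for n in('scene','side')}
for n,im in ims.items():
    for col,z in(('gold',.01),('green',0),('red',.028)):
        for c in blobs(im,col):
            M=cv2.moments(c);print(n,col,[round(M['m10']/M['m00'],1),round(M['m01']/M['m00'],1)],cv2.contourArea(c),fit(c,n,z))
a=cv2.resize(ims['scene'][170:280,260:400],None,fx=4,fy=4,interpolation=2)
b=cv2.resize(ims['side'][150:240,240:390],None,fx=4,fy=4,interpolation=2)
b=cv2.copyMakeBorder(b,0,a.shape[0]-b.shape[0],0,0,0)
v=np.hstack([a,b]);v=cv2.resize(v,(800,int(v.shape[0]*800/v.shape[1])));print(v.shape)
cv2.imwrite('pics/crop.png',v[:,:,::-1])
E
```

```text
scene gold [250.6, 329.7] 1188.5 [ 729.3 -338.7   95.6   86.9  -10.9]
scene gold [361.5, 213.6] 268.5 [675.9 136.2  90.8  46.   80.8]
scene gold [293.1, 212.6] 450.0 [535.8  16.5 118.8  58.6  89.4]
scene gold [428.1, 25.5] 62.0 [-531.6 3076.9  464.4  212.3  -66. ]
scene green [272.0, 186.6] 62.0 [384.7  92.1  53.5  30.3 -10.7]
scene green [347.3, 176.8] 1887.0 [5.120e+02 3.027e+02 2.254e+02 1.871e+02 1.000e-01]
scene green [376.5, 120.1] 70.5 [328.6 803.2 114.6  53.7  65.6]
scene red [307.1, 296.1] 1111.0 [ 769.5 -212.2  100.2   69.7  -68.4]
scene red [306.7, 220.9] 176.0 [604.9 -15.8 110.6  30.8  82.5]
side gold [438.8, 264.0] 474.5 [ 734.1 -341.    96.2   85.1  -11.4]
side green [216.5, 223.7] 149.0 [400.4  85.4  54.3  30.3 -10.4]
side green [212.1, 169.2] 2852.0 [5.068e+02 2.987e+02 2.222e+02 1.818e+02 2.000e-01]
side green [126.9, 109.6] 226.0 [432.3 758.7 113.7  48.7  67.4]
side red [406.8, 225.2] 763.0 [ 758.8 -214.5  104.2   72.3   23.2]
side red [299.4, 209.8] 147.0 [581.8 -16.9 110.9  17.8  81.5]
(303, 800, 3)
```

View pics/crop.png

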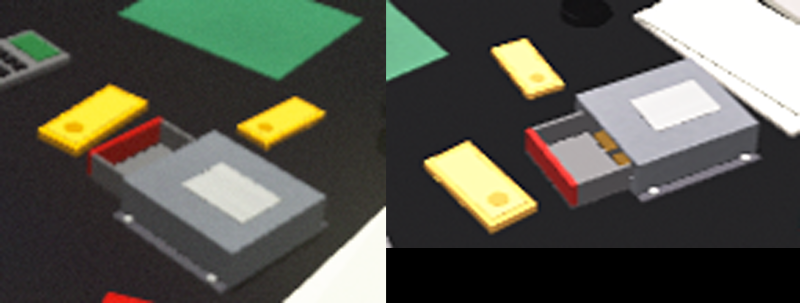

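The crop confirms it: the bar at left, directly in front of the red wall, is the larger gold one. I'll move above the bar's free end, turning the fingers to close across its width, then look with the wrist camera.

Emit:
send_rows(slide=[[-30,-26,0],[-60,-53,0],[-90,-79,0],[-120,-105,0],[-150,-131,0],[-180,-158,0],[-210,-184,0],[-239,-210,0]], roll=[4,8,13,17,22,26,31,35], claw=[1,1,1,1,1,1,1,1])

```text
t: 0.77
eef_pos: [0.3862, 0.3508, 0.2064]
tool_rot: [-0.0, 0.466, 0.885, -0.0]
contact_force: [1.1, 0.0, 0.3]
gripper_width: 1.005
grasp_force: 0.0
```

Emit:
send_rows(slide=[[-40,-4,0],[-80,-9,0],[-120,-13,0],[-160,-18,0],[-200,-22,0],[-240,-26,0],[-280,-31,0],[-316,-35,0]], roll=[4,8,13,17,22,26,31,35], claw=[1,1,1,1,1,1,1,1])

```text
t: 1.43
eef_pos: [0.5371, 0.0706, 0.2066]
tool_rot: [0.0, 0.711, 0.703, -0.0]
contact_force: [0.7, 0.2, -0.4]
gripper_width: 0.997
grasp_force: 0.0
```

```bash
python3 - <<'E'
from h import *
import pickle
from scipy.spatial.transform import Rotation as R
o=bot.get_obs();q=o['tool_rot'];print(o['t'],o['eef_pos'],R.from_quat(np.r_[q[1:],q[0]]).as_matrix().round(3),o['q'].round(2) if hasattr(o['q'],'round') else o['q'])
m=bot.camera_model('wrist');im=bot.read_camera('wrist');cv2.imwrite('pics/w1.png',im[:,:,::-1]);pickle.dump(m,open('w1.pkl','wb'))
T=m['camera_from_world'];print(-T[:3,:3].T@T[:3,3],T.round(3),m['camera_matrix'][0])
E
```

```text
1.4333 [0.53709312 0.07062855 0.20658355] [[ 0.011  1.    -0.   ]
 [ 1.    -0.011 -0.   ]
 [-0.    -0.    -1.   ]] [-0.66  0.28  0.51  1.9  -0.16  1.   -0.1 ]
[0.53854718 0.14635398 0.37335696] [[ 1.    -0.01  -0.001 -0.537]
 [-0.009 -0.955  0.297  0.034]
 [-0.004 -0.297 -0.955  0.402]
 [ 0.     0.     0.     1.   ]] [349.43681626   0.         273.87839899]
```

View pics/w1.png

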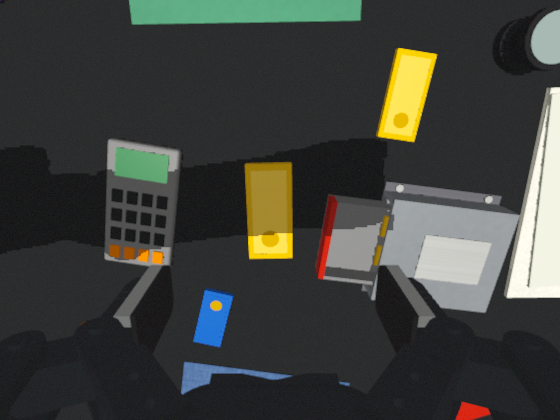

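Wrist view: big bar at (270,210), red wall (325,237), case to the right, calculator (143,203), mat edge at top (y≈20 px), small gold bar (407,95), blue decoy (213,318). Now for the numbers.

```bash
python3 - <<'E'
from h import *
import h,pickle
m=pickle.load(open('w1.pkl','rb'))
w=cv2.imread('pics/w1.png')[:,:,::-1].copy();s=cv2.imread('pics/scene0.png')[:,:,::-1].copy();d=cv2.imread('pics/side0.png')[:,:,::-1].copy()
h.HSV['gold']=((20,60,60),(35,255,255))
P={}
for n,im,mm in(('wrist',w,m),('scene',s,None),('side',d,None)):
    for col,z in(('gold',.01),('red',.028),('green',0)):
        for c in blobs(im,col):
            f=fit(c,n,z,mm)
            if 380<f[0]<800 and -150<f[1]<350:
                a=cv2.approxPolyDP(cv2.convexHull(c),2.5,True)[:,0]
                print(n,col,f,a.tolist())
q=lambda *p:cast('wrist',p[:2],p[2],m).round(4)
print('red outer top',q(331,196,.028),q(318,278,.028))
print('case mouth top',q(394,205,.038),q(372,300,.038),'far',q(517,212,.038),q(488,311,.038))
print('calc right edge',q(181,150,.015),q(172,266,.015))
# heights: red wall top corners, scene+side
px=lambda u,v:(260+u/2.759,170+v/2.759); py=lambda u,v:(240+(u-386)/2.759,150+v/2.759)
for a,b,c in((px(160,119),py(527,131),(331,196)),(px(90,152),py(577,187),(318,278))):
    print('wall',tri(ray('scene',a),ray('side',b)),tri(ray('wrist',c,m),ray('side',b)))
E
```

```text
wrist gold [465.9 -94.1  11.2  10.8  86.8] [[211, 303], [220, 303], [220, 308], [212, 308]]
wrist gold [654.  -29.9  25.5   6.8  81.6] [[381, 245], [375, 265], [375, 250]]
wrist gold [659.    5.8  25.4   7.1  82.6] [[387, 215], [384, 236], [380, 236], [383, 218]]
wrist gold [531.5  22.4 112.6  50.9 -89.7] [[291, 162], [292, 257], [250, 259], [244, 165], [250, 162]]
wrist gold [668.7 143.2  86.2  41.9  81.2] [[398, 47], [437, 54], [413, 142], [376, 135]]
wrist red [591.8  -1.9  96.2  11.   82.6] [[333, 196], [337, 203], [321, 279], [316, 272], [328, 197]]
wrist green [393.8  74.3  57.5  31.4 -10.1] [[116, 148], [168, 156], [166, 183], [114, 174]]
wrist green [511.5 221.7 221.7  20.6  -0.6] [[360, 20], [132, 24], [128, 0], [361, 0]]
scene gold [676.  136.6  90.6  47.3  79.6] [[377, 210], [377, 213], [357, 223], [346, 216], [366, 205]]
scene gold [536.4  16.5 118.8  59.7  88.9] [[312, 206], [288, 225], [274, 219], [275, 215], [298, 201]]
scene red [604.9 -15.8 110.6  30.8  82.5] [[318, 212], [316, 221], [292, 232], [294, 223]]
scene green [384.7  92.1  53.5  30.3 -10.7] [[264, 185], [27
[... 503 characters left out ...]
 218]]
side green [5.068e+02 2.987e+02 2.222e+02 1.818e+02 2.000e-01] [[262, 169], [193, 198], [165, 166], [231, 142]]
red outer top [0.596  0.0458 0.028 ] [ 0.5853 -0.0487  0.028 ]
case mouth top [0.6581 0.0387 0.038 ] [ 0.6441 -0.0708  0.038 ] far [0.7833 0.0301 0.038 ] [ 0.7739 -0.086   0.038 ]
calc right edge [0.4424 0.0927 0.015 ] [ 0.4205 -0.0392  0.015 ]
wall (array([0.59843724, 0.04162541, 0.0211041 ]), np.float64(0.0040036264586235035)) (array([0.59864044, 0.04240492, 0.01759016]), np.float64(0.001885124166352822))
wall (array([ 0.58796033, -0.04978352,  0.02414542]), np.float64(0.00683240757889596)) (array([ 0.58672986, -0.05241847,  0.02203983]), np.float64(0.0013884700753137727))
```

Positions: bar ≈ (530,19), mat centre ≈ (510,301), case yaw ≈ −8°. Now I'll descend over the bar's +y end, clear of tray and calculator, and re-measure.

Emit:
send_rows(slide=[[-5,-2,25],[-10,-4,50],[-18,-6,75],[-18,-6,100],[-18,-6,100],[-18,-6,100],[-18,-6,100],[-18,-6,100]], roll=[0,0,0,0,0,0,0,0], claw=[1,1,1,1,1,1,1,1])

```text
t: 2.15
eef_pos: [0.5318, 0.0558, 0.1082]
tool_rot: [0.001, 0.709, 0.705, 0.001]
contact_force: [-0.1, 0.3, 0.7]
gripper_width: 0.994
grasp_force: 0.0
```

```bash
python3 - <<'E'
from h import *
import h,pickle
h.HSV['gold']=((20,60,40),(35,255,255))
o=bot.get_obs();print(o['eef_pos'],o['contact_force'])
m=bot.camera_model('wrist');im=bot.read_camera('wrist');cv2.imwrite('pics/w2.png',im[:,:,::-1]);pickle.dump(m,open('w2.pkl','wb'))
for col,z in(('gold',.01),('red',.028),('green',0)):
    for c in blobs(im,col):
        f=fit(c,'wrist',z,m)
        if f[2]>70:print(col,f,cv2.approxPolyDP(cv2.convexHull(c),2.5,True)[:,0].tolist())
# height of bar's top: same top corners from the two wrist places
E
```

```text
[0.53177421 0.05582637 0.1081646 ] [-0.0533483   0.31132062  0.66613886]
gold [531.9  22.7 112.7  50.9 -89.3] [[302, 166], [305, 170], [303, 293], [247, 295], [240, 169]]
gold [667.7 143.   85.6  42.4  81.2] [[457, 7], [511, 16], [472, 140], [419, 131], [450, 14]]
red [591.   -1.   97.3  12.9  82.4] [[358, 212], [367, 222], [344, 323], [340, 323], [333, 305], [353, 213]]
```

View pics/w2.png

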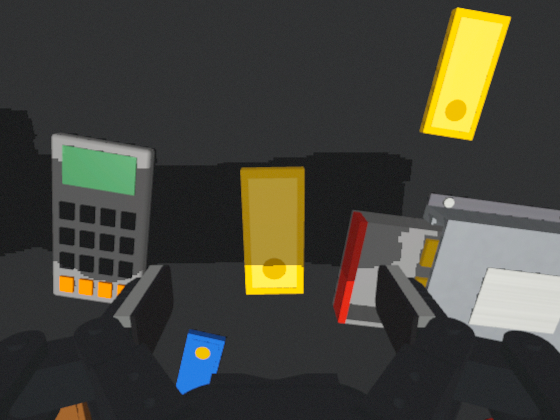

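The bar is at (532,22.5), span y −33..78; the TCP is centred over it. The red wall is near x≈590, and the fingers at y≈56 clear it. Descending.

Emit:
send_rows(slide=[[0,0,25],[0,0,50],[0,0,70],[0,0,85],[0,0,93],[0,0,98],[0,0,98],[0,0,98]], roll=[0,0,0,0,0,0,0,0], claw=[0.85,0.85,0.85,0.85,0.85,0.85,0.85,0.85], force=20)

```text
t: 2.87
eef_pos: [0.5313, 0.0554, 0.0094]
tool_rot: [0.0, 0.709, 0.705, 0.001]
contact_force: [-0.0, 0.5, -0.7]
gripper_width: 0.848
grasp_force: 0.0
```

Emit:
send_rows(slide=[[0,0,1],[0,0,2],[0,0,3],[0,0,4],[0,0,5],[0,0,5],[0,0,5],[0,0,5]], roll=[0,0,0,0,0,0,0,0], claw=[0.85,0.85,0.85,0.85,0.85,0.85,0.85,0.85])

```text
t: 3.53
eef_pos: [0.5305, 0.0553, 0.0036]
tool_rot: [-0.0, 0.709, 0.705, -0.0]
contact_force: [-0.6, 0.0, 0.3]
gripper_width: 0.85
grasp_force: 0.0
```

```bash
python3 - <<'E'
from h import *
import pickle
a,b=[pickle.load(open(f'w{i}.pkl','rb')) for i in(1,2)]
for p,q in(((291,162),(303,167)),((244,164),(240,168)),((292,257),(303,293)),((250,259),(247,295)),((331,196),(355,212)),((318,278),(341,323))):
    print(tri(ray('wrist',p,a),ray('wrist',q,b)))
E
```

```text
(array([ 0.55608865,  0.07584238, -0.00203557]), np.float64(0.00022770982011864678))
(array([ 0.49906539,  0.06173901, -0.06757942]), np.float64(0.00027688338767123904))
(array([ 0.55696645, -0.02962685,  0.01411589]), np.float64(0.00010672804634043182))
(array([ 0.50916324, -0.03284417,  0.01171205]), np.float64(0.00016330351871359086))
(array([ 0.60217542,  0.03495837, -0.00918763]), np.float64(0.00015562542295453926))
(array([ 0.58458059, -0.04224154,  0.03860243]), np.float64(0.0017273032611848013))
```

Emit:
send_rows(slide=[[0,0,1],[0,0,2],[0,0,2],[0,0,2],[0,0,2],[0,0,2],[0,0,2],[0,0,2]], roll=[0,0,0,0,0,0,0,0], claw=[0.85,0.85,0.8,0.75,0.7,0.66,0.62,0.6], force=20)

```text
t: 4.2
eef_pos: [0.5306, 0.0553, 0.0016]
tool_rot: [0.0, 0.709, 0.705, 0.0]
contact_force: [-0.2, 0.5, -0.4]
gripper_width: 0.6
grasp_force: 0.0
```

Emit:
send_rows(slide=[[0,0,0],[0,0,0],[0,0,0],[0,0,0],[0,0,0],[0,0,0],[0,0,0],[0,0,0]], roll=[0,0,0,0,0,0,0,0], claw=[0.57,0.5,0.45,0.4,0.4,0.4,0.4,0.4], force=20)

```text
t: 4.87
eef_pos: [0.5305, 0.0553, 0.0016]
tool_rot: [-0.0, 0.709, 0.705, 0.0]
contact_force: [0.8, -0.3, 1.7]
gripper_width: 0.398
grasp_force: 0.0
```

The fingertips passed above the bar, since they sit back when open. I'll reopen and go lower, watching the force.

Emit:
send_rows(slide=[[0,0,0],[0,0,0],[0,0,0],[0,0,0],[0,0,1],[0,0,3],[0,0,5],[0,0,5]], roll=[0,0,0,0,0,0,0,0], claw=[0.6,0.78,0.78,0.78,0.78,0.78,0.78,0.78], force=20)

```text
t: 5.53
eef_pos: [0.5302, 0.0552, -0.0039]
tool_rot: [-0.0, 0.709, 0.705, -0.0]
contact_force: [0.7, -0.0, 0.6]
gripper_width: 0.776
grasp_force: 0.0
```

```bash
python3 - <<'E'
from h import *
import h
h.HSV['gold']=((20,60,40),(35,255,255))
print(bot.get_obs()['eef_pos'],bot.get_obs()['contact_force'])
m=bot.camera_model('wrist');im=bot.read_camera('wrist');cv2.imwrite('pics/w3.png',im[:,:,::-1])
for c in blobs(im,'gold'):
    f=fit(c,'wrist',.01,m)
    if f[2]>40:print(f)
E
```

```text
[ 0.53017647  0.05522833 -0.00386909] [ 0.73308215 -0.04592483  0.55639926]
[531.8  31.7  96.9  50.3 -89.3]
[642.5 124.7  51.1  17.4 -76.7]
```

View pics/w3.png

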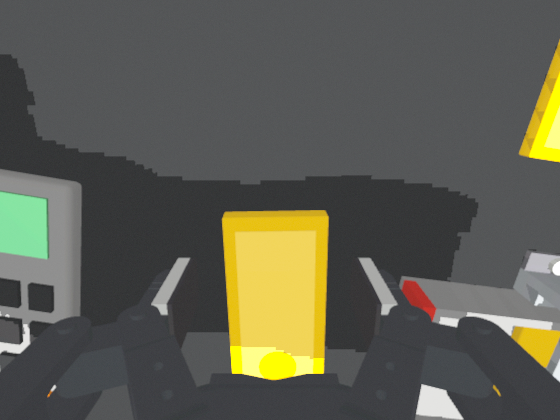

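The bar is undisturbed and centred between the fingers at (275,290). Lowering slightly and closing.

Emit:
send_rows(slide=[[0,0,1],[0,0,1],[0,0,1],[0,0,1],[0,0,1],[0,0,1],[0,0,1],[0,0,1]], roll=[0,0,0,0,0,0,0,0], claw=[0.7,0.66,0.62,0.58,0.54,0.5,0.5,0.5], force=30)

```text
t: 6.25
eef_pos: [0.5305, 0.0553, -0.0044]
tool_rot: [-0.0, 0.709, 0.705, 0.0]
contact_force: [0.4, -0.8, -0.8]
gripper_width: 0.501
grasp_force: 0.0
```

Emit:
send_rows(slide=[[0,0,0.5],[0,0,1],[0,0,1.5],[0,0,2],[0,0,2.5],[0,0,3],[0,0,3],[0,0,3]], roll=[0,0,0,0,0,0,0,0], claw=[0.5,0.5,0.5,0.5,0.5,0.5,0.5,0.5])

```text
t: 6.92
eef_pos: [0.5305, 0.0553, -0.0074]
tool_rot: [-0.0, 0.709, 0.705, -0.0]
contact_force: [0.2, -0.2, 0.6]
gripper_width: 0.495
grasp_force: 0.0
```

```bash
python3 - <<'E'
from h import *
print(bot.get_obs()['eef_pos'],bot.get_obs()['contact_force'])
im=bot.read_camera('wrist');s=bot.read_camera('side')
v=np.hstack([cv2.resize(im[180:420],(560,240)),cv2.resize(s[170:250,225:305],(240,240),interpolation=2)])
cv2.imwrite('pics/w4.png',v[:,:,::-1])
E
```

```text
[ 0.53051077  0.05525201 -0.00743538] [ 0.19077396 -0.15642814  0.57045036]
```

View pics/w4.png

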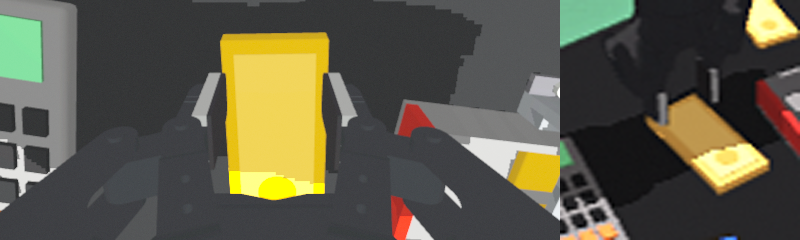

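At .5 the pads are just at the bar's edges, so the opening isn't linear. Closing on.

Emit:
send_rows(slide=[[0,0,0],[0,0,0],[0,0,0],[0,0,0],[0,0,0],[0,0,0],[0,0,0],[0,0,0]], roll=[0,0,0,0,0,0,0,0], claw=[0.48,0.46,0.44,0.42,0.4,0.4,0.4,0.4], force=30)

```text
t: 7.68
eef_pos: [0.5305, 0.0553, -0.0074]
tool_rot: [-0.0, 0.709, 0.705, 0.0]
contact_force: [-1.4, -0.3, -0.3]
gripper_width: 0.399
grasp_force: 0.0
```

```bash
python3 - <<'E'
from h import *
im=bot.read_camera('wrist');s=bot.read_camera('side')
v=np.hstack([cv2.resize(im[230:370,180:380],(800,560),interpolation=2)])
cv2.imwrite('pics/w5.png',v[:,:,::-1])
E
```

```text
(no output)
```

View pics/w5.png

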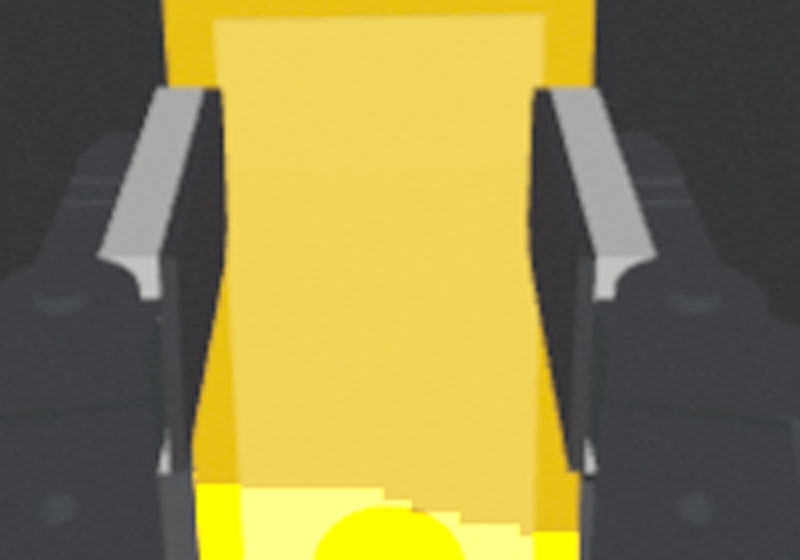

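The pads are clearly above the bar's top, still several mm up. I'll open and descend with force checks.

Emit:
send_rows(slide=[[0,0,0],[0,0,0],[0,0,0],[0,0,1],[0,0,2],[0,0,3],[0,0,4],[0,0,4]], roll=[0,0,0,0,0,0,0,0], claw=[0.6,0.75,0.75,0.75,0.75,0.75,0.75,0.75])

```text
t: 8.45
eef_pos: [0.5303, 0.0552, -0.0117]
tool_rot: [-0.0, 0.709, 0.705, -0.0]
contact_force: [0.0, -0.6, -0.0]
gripper_width: 0.75
grasp_force: 0.0
```

Emit:
send_rows(slide=[[0,0,1],[0,0,2],[0,0,3],[0,0,4],[0,0,4],[0,0,4],[0,0,4],[0,0,4]], roll=[0,0,0,0,0,0,0,0], claw=[0.75,0.75,0.75,0.75,0.75,0.75,0.75,0.75])

```text
t: 9.12
eef_pos: [0.5306, 0.0553, -0.0154]
tool_rot: [0.0, 0.709, 0.705, 0.0]
contact_force: [0.2, 1.1, -0.1]
gripper_width: 0.75
grasp_force: 0.0
```

Emit:
send_rows(slide=[[0,0,1],[0,0,2],[0,0,3],[0,0,4],[0,0,4],[0,0,4],[0,0,4],[0,0,4]], roll=[0,0,0,0,0,0,0,0], claw=[0.75,0.75,0.75,0.75,0.75,0.75,0.75,0.75])

```text
t: 9.78
eef_pos: [0.5306, 0.0553, -0.0194]
tool_rot: [0.0, 0.709, 0.705, 0.0]
contact_force: [-0.5, 0.1, -0.4]
gripper_width: 0.75
grasp_force: 0.0
```

```bash
python3 - <<'E'
from h import *
im=bot.read_camera('wrist')
v=cv2.resize(im[210:390,150:400],(800,576),interpolation=2)
cv2.imwrite('pics/w6.png',v[:,:,::-1])
E
```

```text
(no output)
```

View pics/w6.png

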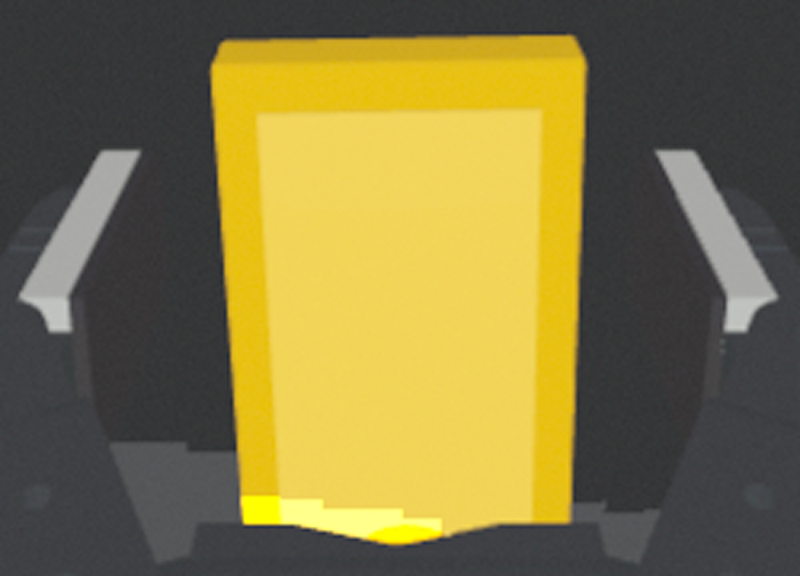

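No contact yet at a reported −19 mm; from the image rows, the tips sit ≈27 mm behind the reported TCP. Continuing in small force-checked steps.

Emit:
send_rows(slide=[[0,0,0.5],[0,0,1],[0,0,1.5],[0,0,2],[0,0,2.5],[0,0,3],[0,0,3],[0,0,3]], roll=[0,0,0,0,0,0,0,0], claw=[0.75,0.75,0.75,0.75,0.75,0.75,0.75,0.75])

```text
t: 10.5
eef_pos: [0.5305, 0.0553, -0.0225]
tool_rot: [-0.0, 0.709, 0.705, -0.0]
contact_force: [-0.1, -0.6, 0.8]
gripper_width: 0.749
grasp_force: 0.0
```

Emit:
send_rows(slide=[[0,0,0],[0,0,0],[0,0,0],[0,0,0],[0,0,0],[0,0,0],[0,0,0],[0,0,0]], roll=[0,0,0,0,0,0,0,0], claw=[0.7,0.66,0.62,0.58,0.54,0.52,0.52,0.52], force=30)

```text
t: 11.17
eef_pos: [0.531, 0.0553, -0.022]
tool_rot: [0.0, 0.709, 0.705, 0.0]
contact_force: [-0.6, -0.9, 5.3]
gripper_width: 0.572
grasp_force: 30.7
```

The bar is gripped (30 N, opening 0.57). Sliding it to the mat at desk height.

Emit:
send_rows(slide=[[5,0,-0.3],[18,0,-0.3],[35,0,-0.3],[55,0,-0.3],[75,0,-0.3],[95,0,-0.3],[115,0,-0.3],[135,0,-0.3]], roll=[0,0,0,0,0,0,0,0], claw=[0.5,0.5,0.5,0.5,0.5,0.5,0.5,0.5], force=40)

```text
t: 11.83
eef_pos: [0.5318, 0.1871, -0.0218]
tool_rot: [0.001, 0.71, 0.704, -0.001]
contact_force: [-0.8, -9.7, 6.6]
gripper_width: 0.565
grasp_force: 42.2
```

Emit:
send_rows(slide=[[20,-3,0],[40,-6,0],[60,-9,0],[80,-12,0],[100,-15,0],[120,-18,0],[135,-20,0],[143,-20,0]], roll=[0,0,0,0,0,0,0,0], claw=[0.5,0.5,0.5,0.5,0.5,0.5,0.5,0.5])

```text
t: 12.5
eef_pos: [0.5123, 0.3319, -0.0219]
tool_rot: [0.001, 0.709, 0.705, -0.001]
contact_force: [-0.5, -11.4, 10.6]
gripper_width: 0.567
grasp_force: 42.6
```

```bash
python3 - <<'E'
from h import *
import h
h.HSV['gold']=((20,60,40),(35,255,255))
for n in('scene','side'):
    im=bot.read_camera(n);cv2.imwrite(f'pics/{n}1.png',im[:,:,::-1])
    for col,z in(('gold',.01),('green',0)):
      for c in blobs(im,col):
        f=fit(c,n,z)
        if 380<f[0]<800 and -150<f[1]<450:print(n,col,f)
E
```

```text
scene gold [678.9 136.2  96.   48.5  80.8]
scene gold [519.9 289.9 123.1  60.8 -88.8]
scene green [385.2  92.3  53.2  30.3  -9.8]
scene green [5.118e+02 3.025e+02 2.257e+02 1.860e+02 1.000e-01]
side gold [663.5 135.3  85.3  39.9  81. ]
side green [400.4  85.4  54.3  30.3 -10.4]
side green [5.068e+02 2.987e+02 2.223e+02 1.816e+02 2.000e-01]
```

The bar sits on the mat. Release and go straight up, closing the fingers.

Emit:
send_rows(slide=[[0,0,-1],[0,0,-1],[0,0,-1],[0,0,-1],[0,0,-20],[0,0,-50],[0,0,-85],[0,0,-120]], roll=[0,0,0,0,0,0,0,0], claw=[0.65,0.75,0.75,0.75,0.75,0.75,0.3,0])

```text
t: 13.27
eef_pos: [0.5114, 0.3328, 0.0986]
tool_rot: [-0.0, 0.709, 0.705, -0.001]
contact_force: [0.7, 0.9, 1.4]
gripper_width: 0.476
grasp_force: 0.0
```

```bash
python3 - <<'E'
from h import *
import h
h.HSV['gold']=((20,60,40),(35,255,255))
o=bot.get_obs();print(o['t'],o['eef_pos'],o['contact_force'])
m=bot.camera_model('wrist')
for n,mm in(('wrist',m),('scene',None),('side',None)):
    im=bot.read_camera(n)
    for col,z in(('gold',.01),('green',0)):
      for c in blobs(im,col):
        f=fit(c,n,z,mm)
        if 380<f[0]<800 and 200<f[1]<450:print(n,col,f)
E
```

```text
13.2667 [0.5114388  0.33284525 0.09858236] [0.70694171 0.85831885 1.41349931]
wrist gold [513.  300.5 111.2  50.2 -89.3]
wrist green [5.116e+02 3.027e+02 2.214e+02 1.813e+02 3.000e-01]
scene gold [519.9 289.9 124.7  60.7 -89. ]
scene green [5.120e+02 3.029e+02 2.257e+02 1.867e+02 3.000e-01]
side green [5.070e+02 2.987e+02 2.220e+02 1.818e+02 2.000e-01]
```

The bar is centred on the mat ((513,300) vs (512,303)). Now to above the tray well with the fingers shut.

Emit:
send_rows(slide=[[-38,12,0],[-76,25,0],[-114,38,0],[-152,50,0],[-190,63,0],[-228,75,0],[-265,87,0],[-297,98,0]], roll=[1,2,3,4,5,6,7,7], claw=[0,0,0,0,0,0,0,0])

```text
t: 14.08
eef_pos: [0.6077, 0.0327, 0.0965]
tool_rot: [-0.0, 0.752, 0.66, -0.001]
contact_force: [0.6, -0.7, -0.1]
gripper_width: -0.0
grasp_force: 0.0
```

Emit:
send_rows(slide=[[0,0,0],[0,0,0],[0,0,0],[0,0,0],[0,0,0],[0,0,0],[0,0,0],[0,0,0]], roll=[0,0,0,0,0,0,0,0], claw=[0,0,0,0,0,0,0,0])

```text
t: 14.75
eef_pos: [0.6083, 0.0365, 0.0979]
tool_rot: [-0.0, 0.75, 0.661, 0.0]
contact_force: [0.2, 0.2, -1.0]
gripper_width: 0.0
grasp_force: 0.0
```

```bash
python3 - <<'E'
from h import *
from scipy.spatial.transform import Rotation as R
o=bot.get_obs();q=o['tool_rot'];Rm=R.from_quat(np.r_[q[1:],q[0]]).as_matrix();print(o['t'],o['eef_pos'],Rm.round(3).tolist(),o['contact_force'],o['gripper_width'])
m=bot.camera_model('wrist');im=bot.read_camera('wrist');cv2.imwrite('pics/w7.png',im[:,:,::-1])
for c in blobs(im,'red'):
    f=fit(c,'wrist',.028,m);print(f,cv2.approxPolyDP(cv2.convexHull(c),2,True)[:,0].tolist())
    if f[2]>70:
        for p in cv2.approxPolyDP(cv2.convexHull(c),2,True)[:,0]: print(p,(cast('wrist',p,.028,m)*1000).round(1))
E
```

```text
14.75 [0.60831535 0.03654665 0.09789899] [[0.126, 0.992, -0.0], [0.992, -0.126, 0.0], [0.0, -0.0, -1.0]] [ 0.2144583   0.20103172 -0.99747697] 4.720117644872155e-05
[597.5  21.   49.8   5.9  82. ] [[265, 195], [265, 250], [257, 259], [258, 195]]
```

View pics/w7.png

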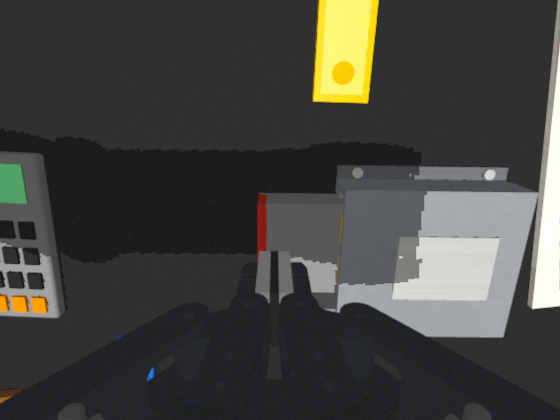

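Wrist view: red wall at (261,225), well between it and the case mouth (340 px), and the shut fingers just above and to the left. I'll turn the gripper 90° so the knuckles stay clear of the case roof, and centre over the well.

Emit:
send_rows(slide=[[-10,4,0],[-20,8,0],[-30,12,0],[-39,16,0],[-39,18,0],[-39,18,0],[-39,18,0],[-39,18,0]], roll=[7,14,21,28,35,42,49,55], claw=[0,0,0,0,0,0,0,0])

```text
t: 15.47
eef_pos: [0.6214, -0.005, 0.0979]
tool_rot: [-0.0, 0.972, 0.236, 0.0]
contact_force: [0.5, -0.0, -0.1]
gripper_width: 0.0
grasp_force: 0.0
```

Emit:
send_rows(slide=[[0,0,0],[0,0,0],[0,0,10],[0,0,20],[0,0,30],[0,0,40],[0,0,40],[0,0,40]], roll=[7,14,21,28,35,35,35,35], claw=[0,0,0,0,0,0,0,0])

```text
t: 16.13
eef_pos: [0.6209, -0.0051, 0.0575]
tool_rot: [0.0, 0.998, -0.062, -0.001]
contact_force: [-1.2, 0.2, -0.4]
gripper_width: 0.0
grasp_force: 0.0
```

```bash
python3 - <<'E'
from h import *
from scipy.spatial.transform import Rotation as R
o=bot.get_obs();q=o['tool_rot'];Rm=R.from_quat(np.r_[q[1:],q[0]]).as_matrix();print(o['t'],o['eef_pos'],Rm.round(3).tolist(),o['contact_force'],o['q'])
for n in('side','scene'):
    im=bot.read_camera(n);cv2.imwrite(f'pics/{n}2.png',im[:,:,::-1])
    for c in blobs(im,'red'):
        f=fit(c,n,.028)
        if abs(f[1])<80:print(n,f,cv2.approxPolyDP(cv2.convexHull(c),2,True)[:,0].tolist())
E
```

```text
16.1333 [ 0.62094314 -0.00508363  0.05750916] [[0.992, -0.124, -0.001], [-0.124, -0.992, -0.0], [-0.001, 0.0, -1.0]] [-1.21363975  0.22158691 -0.4079411 ] [-0.6927457   0.74694068  0.87902957  1.84796608 -0.72701021  0.90588315
 -1.16032879]
side [582.  -18.2 108.4  18.4  82. ] [[290, 197], [308, 215], [308, 223], [290, 203]]
scene [606.2  -9.6  90.5  31.9  80. ] [[318, 213], [317, 220], [307, 226], [292, 226], [293, 223]]
```

Emit:
send_rows(slide=[[0,0,12],[0,0,24],[0,0,36],[0,0,45],[0,0,52],[0,0,57],[0,0,57],[0,0,57]], roll=[0,0,0,0,0,0,0,0], claw=[0,0,0,0,0,0,0,0])

```text
t: 16.9
eef_pos: [0.6212, -0.0054, 0.0007]
tool_rot: [0.0, 0.998, -0.064, -0.0]
contact_force: [-0.2, -0.3, 0.5]
gripper_width: 0.003
grasp_force: 0.0
```

Emit:
send_rows(slide=[[0,0,0.5],[0,0,1],[0,0,1.5],[0,0,2],[0,0,2.5],[0,0,3],[0,0,3.5],[0,0,4]], roll=[0,0,0,0,0,0,0,0], claw=[0,0,0,0,0,0,0,0])

```text
t: 17.57
eef_pos: [0.6213, -0.0051, -0.0032]
tool_rot: [-0.0, 0.998, -0.064, 0.0]
contact_force: [0.6, -0.0, -0.1]
gripper_width: -0.003
grasp_force: 0.0
```

Emit:
send_rows(slide=[[0,0,0.5],[0,0,1],[0,0,1.5],[0,0,2],[0,0,2.5],[0,0,3],[0,0,3],[0,0,3]], roll=[0,0,0,0,0,0,0,0], claw=[0,0,0,0,0,0,0,0])

```text
t: 18.23
eef_pos: [0.6213, -0.0052, -0.0061]
tool_rot: [-0.0, 0.998, -0.064, -0.0]
contact_force: [-0.3, 1.0, 0.3]
gripper_width: 0.001
grasp_force: 0.0
```

Emit:
send_rows(slide=[[0,0,0.5],[0,0,1],[0,0,1.5],[0,0,2],[0,0,2.5],[0,0,2.5],[0,0,2.5],[0,0,2.5]], roll=[0,0,0,0,0,0,0,0], claw=[0,0,0,0,0,0,0,0])

```text
t: 18.9
eef_pos: [0.6213, -0.0052, -0.0086]
tool_rot: [-0.0, 0.998, -0.064, -0.0]
contact_force: [-0.1, 0.9, 0.9]
gripper_width: -0.003
grasp_force: 0.0
```

Now pull along the case's −x, slowly, watching the force for wall contact.

Emit:
send_rows(slide=[[-2,0,0],[-4,0,0],[-6,0,0],[-8,0,0],[-10,0,0],[-11,0,0],[-12,0,0],[-13,0,0]], roll=[0,0,0,0,0,0,0,0], claw=[0,0,0,0,0,0,0,0])

```text
t: 19.57
eef_pos: [0.6083, -0.0035, -0.0086]
tool_rot: [-0.0, 0.998, -0.064, 0.0]
contact_force: [0.4, -0.2, 0.3]
gripper_width: 0.002
grasp_force: 0.0
```

Emit:
send_rows(slide=[[-1,0,0],[-2,0,0],[-3,0,0],[-4,0,0],[-5,0,0],[-6,0,0],[-6,0,0],[-6,0,0]], roll=[0,0,0,0,0,0,0,0], claw=[0,0,0,0,0,0,0,0])

```text
t: 20.23
eef_pos: [0.6066, -0.0033, -0.0074]
tool_rot: [0.001, 0.998, -0.064, 0.004]
contact_force: [9.6, -1.9, -3.0]
gripper_width: 0.0
grasp_force: 4.8
```

Hooked the wall at x≈0.607. Pull through the click.

Emit:
send_rows(slide=[[-1.5,0,0],[-3,0,0],[-4.5,0,0],[-6,0,0],[-7.5,0,0],[-9,0,0],[-10.5,0,0],[-12,0,0]], roll=[0,0,0,0,0,0,0,0], claw=[0,0,0,0,0,0,0,0])

```text
t: 20.9
eef_pos: [0.5909, -0.0013, -0.0083]
tool_rot: [0.0, 0.998, -0.064, 0.0]
contact_force: [2.7, -0.4, 1.3]
gripper_width: -0.002
grasp_force: 1.3
```

Emit:
send_rows(slide=[[-1.5,0,0],[-3,0,0],[-4.5,0,0],[-6,0,0],[-7.5,0,0],[-9,0,0],[-10.5,0,0],[-12,0,0]], roll=[0,0,0,0,0,0,0,0], claw=[0,0,0,0,0,0,0,0])

```text
t: 21.57
eef_pos: [0.5786, 0.0003, -0.0086]
tool_rot: [-0.0, 0.998, -0.064, 0.0]
contact_force: [2.9, -0.6, 2.2]
gripper_width: -0.0
grasp_force: 1.7
```

Emit:
send_rows(slide=[[-1.5,0,0],[-3,0,0],[-4.5,0,0],[-6,0,0],[-7.5,0,0],[-9,0,0],[-10.5,0,0],[-12,0,0]], roll=[0,0,0,0,0,0,0,0], claw=[0,0,0,0,0,0,0,0])

```text
t: 22.23
eef_pos: [0.5666, 0.0019, -0.0086]
tool_rot: [-0.0, 0.998, -0.064, 0.0]
contact_force: [4.4, -0.4, 2.6]
gripper_width: -0.003
grasp_force: 1.8
```

Emit:
send_rows(slide=[[-0.7,0,0],[-1.4,0,0],[-2.1,0,0],[-2.8,0,0],[-3.5,0,0],[-4,0,0],[-4.5,0,0],[-5,0,0]], roll=[0,0,0,0,0,0,0,0], claw=[0,0,0,0,0,0,0,0])

```text
t: 22.9
eef_pos: [0.5617, 0.0025, -0.0086]
tool_rot: [-0.0, 0.998, -0.064, -0.0]
contact_force: [2.9, 0.4, 2.3]
gripper_width: -0.001
grasp_force: 1.6
```

```bash
python3 - <<'E'
from h import *
for n in('side','scene'):
    im=bot.read_camera(n);cv2.imwrite(f'pics/{n}3.png',im[:,:,::-1])
    for c in blobs(im,'red'):
        f=fit(c,n,.028)
        if abs(f[1])<80:print(n,f,cv2.approxPolyDP(cv2.convexHull(c),2,True)[:,0].tolist())
E
```

```text
side [536.4 -12.1 109.3  17.5  82.9] [[275, 202], [292, 222], [292, 229], [274, 209]]
scene [556.2 -28.6  44.9  32.5  83. ] [[295, 218], [288, 221], [280, 219], [280, 216], [292, 212]]
```

The tray has followed (≈46 mm out). Creep now, one call at a time.

Emit:
send_rows(slide=[[-0.5,0,0],[-1,0,0],[-1.5,0,0],[-2,0,0],[-2.5,0,0],[-3,0,0],[-3.5,0,0],[-4,0,0]], roll=[0,0,0,0,0,0,0,0], claw=[0,0,0,0,0,0,0,0])

```text
t: 23.67
eef_pos: [0.5576, 0.003, -0.0087]
tool_rot: [-0.0, 0.998, -0.064, -0.0]
contact_force: [3.4, -1.1, 1.9]
gripper_width: 0.004
grasp_force: 1.3
```

Emit:
send_rows(slide=[[-0.5,0,0],[-1,0,0],[-1.5,0,0],[-2,0,0],[-2.5,0,0],[-3,0,0],[-3.5,0,0],[-4,0,0]], roll=[0,0,0,0,0,0,0,0], claw=[0,0,0,0,0,0,0,0])

```text
t: 24.33
eef_pos: [0.5553, 0.0037, -0.0084]
tool_rot: [0.0, 0.998, -0.064, 0.001]
contact_force: [6.5, -0.4, 0.1]
gripper_width: 0.002
grasp_force: 3.6
```

The force is rising and the tool lags: this is cushion contact. Small steps from here.

Emit:
send_rows(slide=[[-0.4,0,0],[-0.8,0,0],[-1.2,0,0],[-1.6,0,0],[-2,0,0],[-2.4,0,0],[-2.4,0,0],[-2.4,0,0]], roll=[0,0,0,0,0,0,0,0], claw=[0,0,0,0,0,0,0,0])

```text
t: 25.0
eef_pos: [0.5536, 0.0039, -0.0082]
tool_rot: [0.0, 0.998, -0.064, 0.002]
contact_force: [6.9, -0.4, -1.6]
gripper_width: -0.003
grasp_force: 3.7
```

Emit:
send_rows(slide=[[-0.3,0,0],[-0.6,0,0],[-0.9,0,0],[-1.2,0,0],[-1.5,0,0],[-1.5,0,0],[-1.5,0,0],[-1.5,0,0]], roll=[0,0,0,0,0,0,0,0], claw=[0,0,0,0,0,0,0,0])

```text
t: 25.67
eef_pos: [0.5522, 0.0041, -0.0081]
tool_rot: [0.0, 0.998, -0.064, 0.002]
contact_force: [6.6, -0.1, -2.2]
gripper_width: -0.001
grasp_force: 3.8
```

```bash
python3 - <<'E'
from h import *
for i in range(6):
    o=bot.get_obs();print(o['t'],o['eef_pos'].round(5),o['contact_force'].round(2));im=bot.read_camera('side')
    for c in blobs(im,'red'):
        f=fit(c,'side',.028)
        if abs(f[1])<80:print(f)
E
```

```text
25.6667 [ 0.55221  0.00414 -0.00813] [ 6.64 -0.08 -2.16]
[527.2 -11.7 111.3  17.2  81.7]
25.7167 [ 0.55218  0.0041  -0.00815] [ 7.4  -0.24 -2.56]
[527.2 -11.7 111.3  17.2  81.7]
25.7667 [ 0.55216  0.00413 -0.00815] [ 8.08 -0.86 -1.39]
[527.2 -11.7 111.3  17.2  81.7]
25.8167 [ 0.55219  0.0041  -0.00813] [ 7.33 -0.18 -1.3 ]
[527.4 -11.7 111.3  17.8  81.7]
25.8667 [ 0.55218  0.00412 -0.00813] [ 7.66 -0.11 -1.08]
[527.4 -11.7 111.3  17.8  81.7]
25.9167 [ 0.55218  0.00409 -0.00814] [ 7.23 -0.7  -1.27]
[527.2 -11.7 111.3  17.2  81.7]
```

Emit:
send_rows(slide=[[0,0,0],[0,0,0],[0,0,0],[0,0,0],[0,0,0],[-0.4,0,0],[-0.8,0,0],[-1.2,0,0]], roll=[0,0,0,0,0,0,0,0], claw=[0,0,0,0,0,0,0,0])

```text
t: 26.63
eef_pos: [0.5511, 0.0042, -0.0081]
tool_rot: [0.0, 0.998, -0.064, 0.002]
contact_force: [7.7, -0.8, -1.7]
gripper_width: -0.002
grasp_force: 3.9
```

Steady plateau (~7.5 N against ~3 N drag) with the tool following 1:1, so the cushion has given roughly 3–6 mm. Back off the wall and lift out.

Emit:
send_rows(slide=[[2,0,0],[5,0,-1],[9,0,-3],[11,0,-10],[11,0,-30],[11,0,-60],[11,0,-90],[11,0,-120]], roll=[0,0,0,0,0,0,0,0], claw=[0,0,0,0,0,0,0,0])

```text
t: 27.3
eef_pos: [0.5587, 0.0023, 0.1127]
tool_rot: [0.0, 0.998, -0.064, -0.001]
contact_force: [0.2, -0.2, -0.2]
gripper_width: 0.001
grasp_force: 0.0
```

Emit:
send_rows(slide=[[0,0,-10],[0,0,-20],[0,0,-20],[0,0,-20],[0,0,-20],[0,0,-20],[0,0,-20],[0,0,-20]], roll=[0,0,0,0,0,0,0,0], claw=[0,0,0,0,0,0,0,0])

```text
t: 27.97
eef_pos: [0.5592, 0.0026, 0.1307]
tool_rot: [0.0, 0.998, -0.064, -0.001]
contact_force: [-0.5, 1.1, -0.5]
gripper_width: -0.004
grasp_force: 0.0
```

```bash
python3 - <<'E'
from h import *
import h
h.HSV['gold']=((20,60,40),(35,255,255))
o=bot.get_obs();print(o['t'],o['eef_pos'],o['contact_force'])
for n in('side','scene'):
    im=bot.read_camera(n);old=cv2.imread(f'pics/{n}0.png')[:,:,::-1].copy()
    for c in blobs(im,'red')+blobs(im,'gold'):
        f=fit(c,n,.028 if n=='side' and c is None else .01)
        if 380<f[0]<850 and -400<f[1]<400:print(n,f)
    for c in blobs(im,'red'):
        f=fit(c,n,.028)
        if abs(f[1])<80:print('wall',n,f)
E
```

```text
27.9667 [0.55922121 0.0026421  0.13069762] [-0.47851484  1.12872064 -0.54355467]
side [ 774.6 -201.9  106.6   73.8   23.2]
side [536.8   4.2 111.1  17.7  82.2]
side [ 734.1 -341.3   96.2   85.7  -11.4]
side [663.5 135.1  84.9  39.9  81. ]
side [506.  294.  110.2  54.7 -89.5]
wall side [525.7 -12.7 108.8  17.4  82.2]
scene [ 758.7 -198.1  103.1   72.   -67.4]
scene [530.8  14.6 102.6  34.   83.3]
scene [ 729.6 -339.    95.9   88.2   -9.3]
scene [675.9 134.1  97.6  43.7  81.1]
scene [518.6 291.7 122.1  57.7 -89.6]
wall scene [548.5  -6.   99.5  33.   83.3]
```

```bash
python3 -c "
from station import bot
print(bot.hand_in())"
```

```text
the job is handed in; nothing more can be done
None
```

The job is handed in at about 28 s: the gold bar was slid onto the middle of the green mat, and the tray was drawn out about 56 mm until the end cushion gave an estimated 3–6 mm (judged by force, not seen directly); nothing else I measured moved, and the arm is clear.

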